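Hold the matching cover over its terminal housing

ROBOT

A 6-joint arm with a two-finger parallel gripper is mounted at the origin on the work surface; the furniture and walls round the work are solid. World frame = base frame: x ahead of the robot, y to its left, z up, the work surface at z = 0. Lengths are in m, angles in rad, forces in N, time in s.
With the tool pointing down it reaches from about 0.325 to 0.925 m from the base axis. Payload 3.1 kg.
Tool frame: the origin (TCP) lies at the very end of the fingers, on their centre line; the grasp point (between the pads) lies env.grip_depth behind it (env.grip_depth is the distance from the TCP to the grasp point, in m); z points along the fingers, y is the line along which they close (so a half turn about z gives the same grasp; the last joint's range is limited). The gripper opens to 85 mm and grips with 20 to 120 N. Pads are 22 mm wide; open, the fingers measure 114 mm over their backs; the gripper's body (76 mm by 85 mm) begins 54 mm behind the grasp point. The pads swing forward as they close: fully open they stand 13 mm farther back than shut.
Start: joints at [-1.359, 0.217, 1.613, -0, 1.311, -0.112], TCP at [0.199, -0.593, 0.231] pointing down, gripper open.
Joint ranges: [-2.75, 2.75], [-0.78, 2.1], [0.31, 2.55], [-1.13, 4.27], [0.13, 2.63], [-2.58, 2.58]. Speed limits (rad/s): [2.79, 2.79, 3.14, 3.14, 3.14, 3.14].

INTERFACE

Orientations are given as a rotation vector (axis times angle).
In Python, from cell import status, viewer, hand_in, env gives the robot as it stands.
- The arm moves only by the tool play_rows, never from a script. Its argument "series" is one flat list of numbers, 7 for each row, row after row: the shift along the tool's x, y, z scaled (see below), then the turn, a rotation vector about the tool's x, y, z scaled (see below), then the closure, from 0 (fully open) to 1 (shut). In form: [dx, dy, dz, ax, ay, az, claw, dx, dy, dz, ax, ay, az, claw, ...]. A call has 1 to 10 rows; each row shifts and turns the commanded pose from where the row before left it, along the tool's axes as they then stand; what a row does not reach is not made up. The controller multiplies each number of a shift by 40 mm and each number of a turn by 8 degrees. A row lasts 1/10 s, in which the tool goes at most 50 mm and 8.59 degrees, less where a joint would pass 70% of its speed; a pose out of reach is approached as far as the arm can. A call with a number of a shift or a turn outside -1 to 1 is refused whole. A call with a gripper value outside its range is refused whole. The fingers move at their own pace and stop on an object; the grip force is fixed at half the most. Time passes only in rows, so rows that do not move let the fingers close. It gives the time, the measured TCP pose, the force, the opening and the grip force at its end, in the units of the state.
- status.get_state(): the state, without advancing time (a new reading comes with each control period).
- viewer.get_image(name): name is "scene" or "side" or "wrist"; returns a dict with "pixels" (384x512x3 uint8, red, green, blue), "intrinsics" (3x3 intrinsics, pixels), "position" and "orientation" of the camera in the world. Camera axes: x right, y up, looking along -z (the intrinsics and any distortion apply to the point x, -y, -z); pixel columns grow to the right and rows downward; lengths in m; the calibration is good to about 2 mm. The wrist camera is an equidistant fisheye: a pixel r from the principal point sees the ray r / f radians off the axis. A picture is of the moment at which its call begins. There is no depth.
- hand_in(): hands the job in; it is judged then, once.
The state is a dict: "t": time; "q": joint angles; "joint_vel": joint speeds; "tau": joint torques, N m; "ee_pos": TCP position; "tool_rot": TCP orientation; "ft_force": force on the tool from outside, world axes, zero at the start; "moment": the same for the moment, N m; "width": opening from 0.0 (shut) to 1.0 (fully open); "finger_force": force on a finger pad.
Only numpy, scipy, OpenCV 4.12 (cv2) and the standard library are available. Lean on these libraries where they do the work, as an engineer would, in place of code of your own. Each camera call takes 0.05 s, during which the arm holds its last target. There are 200 camera calls.

TASK

Two cover plates lie on the bench near an open three-hole terminal housing. Pick up the one whose three holes match, gripping its thin-walled plastic cap gently (keep the grip under about 50 N), and hold it level and still a finger's breadth (about 20 mm) above the housing, turned so that every plate hole is lined up over its threaded hole, ready for a mate to start the screws. It must not touch the housing, the other cover and the things lying about are to be left alone, and the program finishes while still holding the cover there: do not put it down or let go.

Things in the scene. Friction and masses are not known exactly. Their poses are not given: they have to be found in the camera images.
- cover: The matching cover, loose, 0.2 to 0.33 kg: dark steel plate 120 x 80 x 6 mm with a grey plastic cap standing on its middle: a block 56 mm long (along x), 30 mm wide (along y), its top 50 mm above the plate's underside, to be gripped across the 30 mm. It has three through holes of 15 mm: two at its +x end and one at its -x end. Origin: centre of the plate's underside; z up, x along the 120 mm length, y across.
- other_cover: The cover that does not match, loose: dark steel plate 120 x 80 x 6 mm with a grey plastic cap standing on its middle: a block 56 mm long (along x), 30 mm wide (along y), its top 50 mm above the plate's underside, to be gripped across the 30 mm. It has four 15 mm holes, one at each corner. Origin: centre of the plate's underside. Leave it alone.
- housing: Grey cast terminal housing with a bare aluminium flange, fixed, open top up: flange 120 x 80 mm, top face 62 mm above its origin, a 58 x 42 mm opening and three 7 mm threaded holes: two at its +x end, one at its -x end. Feet 140 mm long; short brass gland on its -y side. Origin: centre of its underside; x along the 120 mm, z up. Cover and housing x axes must point the same way; at the start they differ by under 60 degrees.
- ferrule: Loose steel pipe ferrule, 51 mm across, 45 mm high, standing; origin at the centre of its underside. Bystander.
- bung: Loose black rubber bung, 44 mm across, 35 mm high; origin at the centre of its underside. Bystander.
- hole0 (a point): Centre of a 15 mm hole of the matching cover, at the level of its underside: at its +x end, on the +y side (47, 27 mm from the middle). Belongs over thread0.
- thread0 (a point): Mouth centre of a 7 mm threaded hole of the housing, on its top face 62 mm above the bench: at its +x end, on the +y side (47, 27 mm from the middle).
- hole1 (a point): Centre of a 15 mm hole of the matching cover, at the level of its underside: at its +x end, on the -y side (47, -27 mm). Belongs over thread1.
- thread1 (a point): Mouth centre of a 7 mm threaded hole of the housing, on its top face 62 mm above the bench: at its +x end, on the -y side (47, -27 mm).
- hole2 (a point): Centre of a 15 mm hole of the matching cover, at the level of its underside: the single one at its -x end (-47, 0 mm). Belongs over thread2.
- thread2 (a point): Mouth centre of a 7 mm threaded hole of the housing, on its top face 62 mm above the bench: the single one at its -x end (-47, 0 mm).

How it is judged:
On the way:
1. the three-hole cover is gripped and lifted clear of the bench (height (world z) of cover above 0.03 m and contact force between the fingers and cover above 1 N), for 0.2 s.
At the end, for the whole second after the job is handed in: The three-hole cover is held by the fingers, level within 4 degrees and still, its underside 10 to 35 mm above the housing's top face and not touching it, and each of its three holes is within 4 mm (seen from above) of its threaded hole (horizontal distance between hole0 and thread0 below 0.004 m and horizontal distance between hole1 and thread1 below 0.004 m and horizontal distance between hole2 and thread2 below 0.004 m and height (world z) of cover between 0.072 and 0.097 m and angle between cover's own z axis and vertical below 0.07 rad and linear speed of cover below 0.02 m/s and angular speed of cover below 0.15 rad/s and contact force between the fingers and cover above 1 N and contact force between cover and housing below 0.1 N); the arm keeps its last pose, push and grip.
It fails at once if the plastic cap was gripped too hard (more than about 70 N at each finger, both fingers added up) (contact force between the fingers and cover above 140 N).
It fails at once if the cover was knocked or pressed against the housing (over 2 N) (contact force between cover and housing above 2 N).
It fails at once if the other cover was moved more than 15 mm (distance of other_cover from where it was at the start of the episode above 0.015 m).
It fails at once if a loose bystander (ferrule or bung) was moved more than 20 mm (distance of any of ferrule, bung from where it was at the start of the episode above 0.02 m).
It also fails if it takes over 45 s, if anything falls off the work surface, if the arm or the gripper's body presses on something with over 40 N, if the wrist force passes 120 N, or if a joint passes its speed limit or range.

## Working session

There is one attempt and no reset: what is moved stays moved. The work goes in short steps, Python scripts to look and compute and a tool call to move; the robot and the scene stay as the last step left them, time stands still between calls to the robot, and variables do not carry over. Pictures are saved under pics/ and viewed, at most 10 in all, crops included, and the job is handed in when it is done.

Besides the shell and the picture viewer there is one more tool, called after ">>>" by a JSON object that holds its "op" and its "data". play_rows: Moves the arm, as the interface text tells. Its arguments: {"type":"object","properties":{"series":{"type":"array","items":{"type":"number"}}},"required":["series"]}

```bash
mkdir -p pics; ls
python3 - <<'E'
from cell import status, viewer, env
import cv2,numpy as np
print(status.get_state()); print(env.grip_depth)
for n in("scene","side","wrist"):
    d=viewer.get_image(n); cv2.imwrite(f"pics/{n}0.png",d["pixels"][:,:,::-1])
    np.savez(f"pics/{n}0.npz",**d); print(n,d["intrinsics"],d["position"],d["orientation"],[k for k in d])
a=cv2.imread("pics/scene0.png");b=cv2.imread("pics/side0.png")
E
```

```text
pics
{'t': 0.0, 'q': array([-1.35923720e+00,  2.17757138e-01,  1.61493256e+00, -3.08047194e-05,
        1.31128401e+00, -1.12193080e-01]), 'joint_vel': array([ 0.0003366 , -0.00105166,  0.00033638, -0.00042233, -0.00012745,
       -0.00151984]), 'tau': array([ 6.45354594e-04, -3.96836865e+01, -3.03854656e+01, -4.57252054e-05,
        9.59002093e-03,  3.99162602e-06]), 'ee_pos': array([ 0.19867368, -0.59172578,  0.22996724]), 'tool_rot': array([-3.09817393e+00, -5.05959959e-01,  2.32264745e-04]), 'ft_force': array([-0.86127874, -0.68193956, -0.03404239]), 'moment': array([-0.01585634,  0.04885608,  0.02383264]), 'finger_force': 0.0, 'width': 0.9960065557989273}
0.0187
scene [[499.53774633   0.         262.13483171]
 [  0.         499.53774633 187.65571179]
 [  0.           0.           1.        ]] [-0.38403711  0.53304209  0.50695264] [ 0.70176398 -1.15160004 -1.75765127] ['pixels', 'intrinsics', 'position', 'orientation']
side [[452.72605419   0.         254.42035856]
 [  0.         452.72605419 192.01878999]
 [  0.           0.           1.        ]] [ 0.37753707 -0.55493071  0.6031234 ] [ 0.9022145  -0.06403953 -0.15140431] ['pixels', 'intrinsics', 'position', 'orientation']
wrist [[297.31863964   0.         255.10040953]
 [  0.         297.31863964 192.8008807 ]
 [  0.           0.           1.        ]] [ 0.26570007 -0.56913462  0.37238515] [-0.24327682  0.17830374 -1.23880236] ['pixels', 'intrinsics', 'position', 'orientation']
```

View pics/scene0.png

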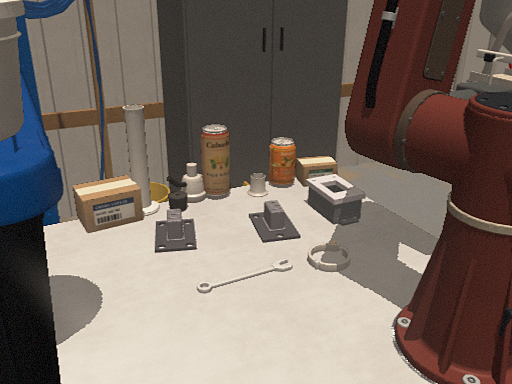

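View pics/side0.png

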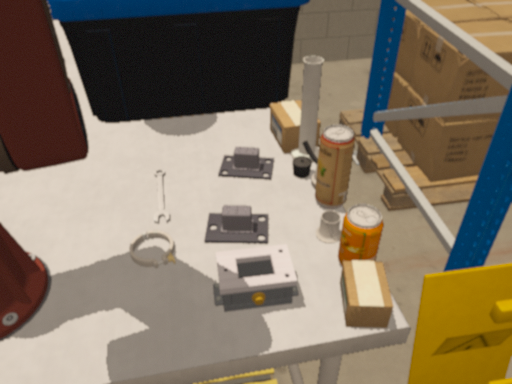

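View pics/wrist0.png

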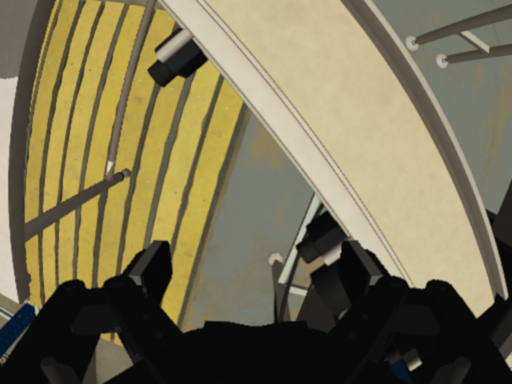

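Scene and side show two covers (side: at (237,228) and (247,165)) and the housing at (257,277). The wrist camera doesn't see the work. I'll zoom in to count holes.

Run:
```python
import cv2,numpy as np
b=cv2.imread("pics/side0.png")
c=cv2.resize(b[140:320,195:325],None,fx=4.4,fy=3.33,interpolation=cv2.INTER_CUBIC)
c=cv2.resize(b[145:315,200:310],(388*1,600),interpolation=cv2.INTER_CUBIC)
a=cv2.imread("pics/scene0.png")
e=cv2.resize(a[170:260,200:370],None,fx=2.4,fy=2.4,interpolation=cv2.INTER_CUBIC)
o=np.zeros((600,800,3),np.uint8);o[:,:388]=c;o[:e.shape[0],390:390+e.shape[1]]=e[:,:410]
o=np.clip(255*(o/255.)**.6,0,255).astype(np.uint8)
cv2.imwrite("pics/z.png",o)
```

```text
(no output)
```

View pics/z.png

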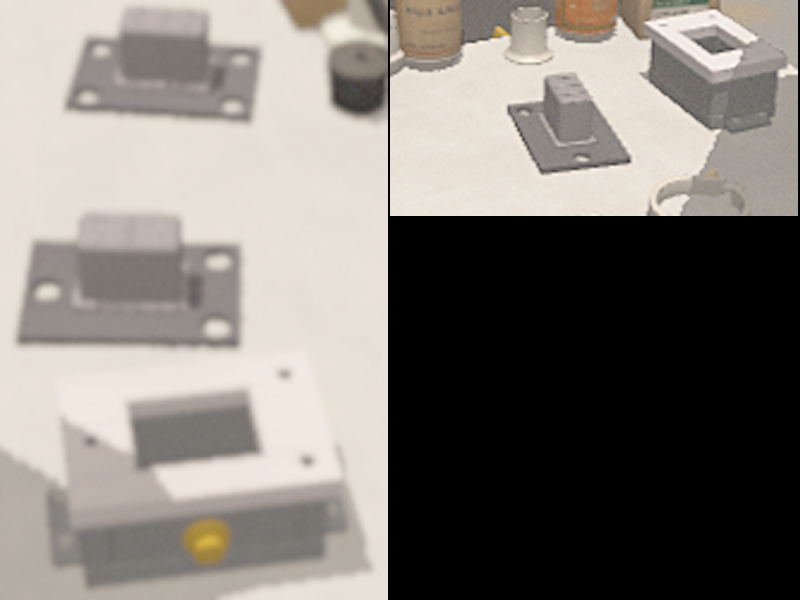

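The middle cover (side crop (130,290)) is the match: one hole at the left, two at the right. The housing threads are at crop (91,441), (285,373) and (307,461). I'll fit poses from the centroids.

```bash
cat > h.py <<'E'
import numpy as np,cv2
from scipy.spatial.transform import Rotation as R
from scipy.optimize import least_squares
H=np.array([[.047,.027],[.047,-.027],[-.047,0]])
def load(n):
    return dict(np.load(n))
def proj(d,P):
    p=(np.atleast_2d(P)-d["position"])@R.from_rotvec(d["orientation"]).as_matrix()
    p=p*[1,-1,-1]; K=d["intrinsics"]; return (p[:,:2]/p[:,2:])*[K[0,0],K[1,1]]+K[:2,2]
def pose(x,pts):   # x,y,yaw  pts Nx3
    c,s=np.cos(x[2]),np.sin(x[2]); return np.c_[c*pts[:,0]-s*pts[:,1]+x[0],s*pts[:,0]+c*pts[:,1]+x[1],pts[:,2]]
def fit(obs,x0):  # obs: list of (cam,pts3,px)
    r=least_squares(lambda x:np.concatenate([(proj(d,pose(x,P))-u).ravel() for d,P,u in obs]),x0); return r.x,np.round(r.fun.reshape(-1,2),2)
def centroid(d,u,sign,w=4):
    g=cv2.cvtColor(d["pixels"],cv2.COLOR_RGB2GRAY).astype(float); x,y=np.round(u).astype(int)
    a=sign*g[y-w:y+w+1,x-w:x+w+1]; a=a-np.median(np.r_[a[0],a[-1],a[:,0],a[:,-1]]); a=np.clip(a-.3*a.max(),0,None)
    Y,X=np.mgrid[y-w:y+w+1,x-w:x+w+1]; return np.array([(a*X).sum(),(a*Y).sum()])/a.sum()
E
python3 - <<'E'
from h import *
s=load("pics/side0.npz");c=load("pics/scene0.npz")
f=lambda L:np.array(L)/[3.527,3.529]+[200,145]-.36*np.array([1,1])
th=f([(285,373),(307,461),(91,441)]);ho=f([(218,262),(217,328),(48,292)])
tc=np.array([centroid(s,u,-1,3) for u in th]);hc=np.array([centroid(s,u,1,4) for u in ho])
print(th,tc);print(ho,hc)
for n,pt,z in(("hous",tc,.062),("cov",hc,.003)):
    P=np.c_[H,np.full(3,z)]
    x,r=fit([(s,P,pt)],[.4,-.2,0]);print(n,x,np.degrees(x[2]));print(r)
    sc=proj(c,pose(x,P));print("scene",(sc-[200,170])*2.4+[390,0])
x,r=fit([(s,np.array([[-.047,.027,.003],[.047,.027,.003],[.047,-.027,.003],[-.047,-.027,.003]]),f([(100,50),(241,60),(233,106),(88,98)]))],[.4,0,0]);print(x,r)
E
```

```text
[[280.4452169  250.33566449]
 [286.68281259 275.27190706]
 [225.44096399 269.6045792 ]] [[280.22975518 250.53358443]
 [286.61059671 275.03600823]
 [225.16190476 269.74074074]]
[[261.44890275 218.8819949 ]
 [261.16537567 237.58417682]
 [213.24929969 227.38298668]] [[261.48751007 218.95044319]
 [260.99709494 237.75201373]
 [213.05186323 227.42892816]]
hous [ 0.45152266 -0.06487326 -0.00469875] -0.2692185217357306
[[-0.25  0.07]
 [ 0.18  0.1 ]
 [ 0.06 -0.16]]
scene [[664.03214348  24.63387535]
 [712.02693869  15.64847949]
 [744.96358656  57.6359998 ]]
cov [ 0.44200774  0.092589   -0.18841432] -10.79534513332207
[[-0.   -0.07]
 [-0.01  0.06]
 [ 0.01  0.  ]]
scene [[524.51523983 112.56014918]
 [581.04536565 106.11099716]
 [583.31809244 158.51657538]]
[ 0.48990982  0.2941081  -0.27231671] [[ 0.23  0.23]
 [-0.1  -0.32]
 [ 0.    0.16]
 [-0.14 -0.07]]
```

>>> {"op": "play_rows", "data": {"series": [0.3, -0.4, 0, 0, 0, 0, 0, 0.56, -0.71, 0, 0, 0, 0, 0, 0.56, -0.71, 0, 0, 0, 0, 0, 0.56, -0.71, 0, 0, 0, 0, 0, 0.56, -0.71, 0, 0, 0, 0, 0, 0.56, -0.71, 0, 0, 0, 0, 0, 0.56, -0.71, 0, 0, 0, 0, 0, 0.56, -0.71, 0, 0, 0, 0, 0, 0.56, -0.71, 0, 0, 0, 0, 0, 0.56, -0.71, 0, 0, 0, 0, 0]}}

```text
t: 1.15
ee_pos: [0.315, -0.2655, 0.231]
tool_rot: [-3.1, -0.506, -0.0]
ft_force: [0.4, 0.5, -0.2]
width: 1.001
finger_force: 0.0
```

>>> {"op": "play_rows", "data": {"series": [0.56, -0.71, 0, 0, 0, 0, 0, 0.56, -0.71, 0, 0, 0, 0, 0, 0.56, -0.71, 0, 0, 0, 0, 0, 0.56, -0.71, 0, 0, 0, 0, 0, 0.56, -0.71, 0, 0, 0, 0, 0, 0.56, -0.71, 0, 0, 0, 0, 0, 0.56, -0.71, 0, 0, 0, 0, 0, 0.56, -0.71, 0, 0, 0, 0, 0, 0.3, -0.4, 0, 0, 0, 0, 0, 0, 0, 0, 0, 0, 0, 0]}}

```text
t: 2.15
ee_pos: [0.419, 0.0263, 0.2311]
tool_rot: [-3.099, -0.513, 0.001]
ft_force: [0.5, -0.2, 0.4]
width: 0.998
finger_force: 0.0
```

>>> {"op": "play_rows", "data": {"series": [0, 0, 0, 0, 0, 0.9, 0, 0, 0, 0, 0, 0, 0.9, 0, 0, 0, 0, 0, 0, 0.9, 0, 0, 0, 0, 0, 0, 0.96, 0, 0, 0, 0, 0, 0, 0, 0, 0, 0, 0, 0, 0, 0, 0]}}

```text
t: 2.75
ee_pos: [0.4186, 0.0237, 0.2311]
tool_rot: [3.128, -0.291, -0.001]
ft_force: [-0.2, 0.5, 0.0]
width: 1.0
finger_force: 0.0
```

```bash
python3 - <<'E'
from cell import status, viewer
from h import *
d=viewer.get_image("wrist");np.savez("pics/w1.npz",**d);cv2.imwrite("pics/w1.png",d["pixels"][:,:,::-1])
st=status.get_state();print(st["ee_pos"],st["tool_rot"],st["q"])
print(d["position"],d["orientation"])
E
cat >> h.py <<'E'
def projf(d,P):
    p=(np.atleast_2d(P)-d["position"])@R.from_rotvec(d["orientation"]).as_matrix()*[1,-1,-1]
    K=d["intrinsics"];rr=np.hypot(p[:,0],p[:,1]);t=np.arctan2(rr,p[:,2]);return p[:,:2]*(t/rr)[:,None]*K[0,0]+K[:2,2]
E
python3 - <<'E'
from h import *
d=load("pics/w1.npz")
print(projf(d,pose([.442,.0926,-.1884],np.c_[H,[.003]*3])),projf(d,pose([.4515,-.0649,-.0047],np.c_[H,[.062]*3])))
E
```

```text
[0.4186186  0.02379949 0.2311615 ] [ 3.12786418e+00 -2.91176934e-01 -4.20098626e-04] [-1.10786902e-01 -2.46497699e-01  2.07116590e+00 -2.16355426e-04
  1.31718820e+00  1.64571129e+00]
[0.48798675 0.01108299 0.37340676] [-0.2063886   0.24836976 -1.74398643]
[[177.0077946  120.90023273]
 [219.12709738 119.66781244]
 [200.36287614 192.43786395]] [[299.76611035  90.70589643]
 [348.72257854  84.32663637]
 [336.81680289 173.044783  ]]
```

View pics/w1.png

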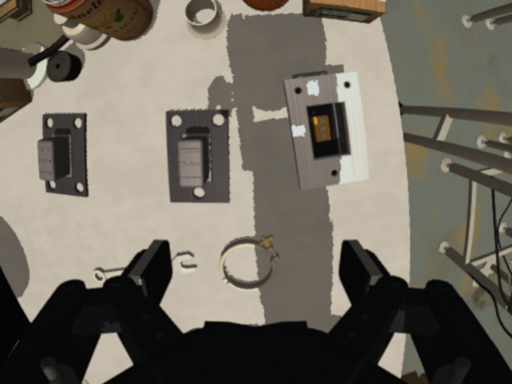

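The wrist view shows the cover holes at (177,121), (219,120) and (199,192), and the threads at (298,90), (346,84) and (335,173). All are near the predictions, so I'll refine with a joint fit.

```bash
cat > f2.py <<'E'
from h import *
d=load("pics/w1.npz");s=load("pics/side0.npz")
def fitw(P,u,x0,extra=[]):
    r=least_squares(lambda x:np.concatenate([(projf(d,pose(x,P))-u).ravel()]+[(proj(a,pose(x,b))-c).ravel() for a,b,c in extra]),x0);return r.x,np.round(r.fun.reshape(-1,2),2)
hs=np.array([[261.49,218.95],[261.0,237.75],[213.05,227.43]]);ts=np.array([[280.23,250.53],[286.61,275.04],[225.16,269.74]])
for n,g,z,sg,us,x0 in(("cov",[(177,121),(219,120),(199,192)],.003,1,hs,[.442,.0926,-.188]),("hous",[(298,90),(347,84),(335,173)],.062,-1,ts,[.4515,-.0649,-.0047])):
    u=np.array([centroid(d,p,sg,6 if sg>0 else 4) for p in g]);P=np.c_[H,[z]*3]
    print(n,u.round(1).tolist());print(*fitw(P,u,x0));print(*fitw(P,u,x0,[(s,P,us)]))
E
python3 f2.py
```

```text
cov [[176.0, 120.3], [218.1, 119.3], [198.8, 191.6]]
[ 0.4431115   0.09409661 -0.19627133] [[-0.04 -0.14]
 [ 0.02 -0.08]
 [ 0.02  0.23]]
[ 0.44280074  0.09384293 -0.19445763] [[ 0.13  0.1 ]
 [ 0.2   0.08]
 [ 0.32  0.42]
 [ 0.36 -0.43]
 [ 0.2  -0.34]
 [ 0.37 -0.57]]
hous [[297.6, 90.1], [346.6, 84.3], [333.9, 172.4]]
[ 0.45230246 -0.06215473 -0.01548052] [[-0.13 -0.14]
 [ 0.11 -0.24]
 [ 0.05  0.39]]
[ 0.45210761 -0.06273646 -0.01239732] [[ 0.33  0.06]
 [ 0.51 -0.18]
 [ 0.69  0.45]
 [ 0.   -0.74]
 [ 0.17 -0.79]
 [ 0.26 -1.37]]
```

>>> {"op": "play_rows", "data": {"series": [0.1, -0.6, 0, 0, 0, 0, 0, 0.1, -0.7, 0, 0, 0, 0, 0, 0.073, -0.528, 0, 0, 0, 0.06, 0, 0, 0, 0.9, 0, 0, 0, 0, 0, 0, 1, 0, 0, 0, 0, 0, 0, 0.6, 0, 0, 0, 0, 0, 0, 0, 0, 0, 0, 0, 0, 0, 0, 0, 0, 0, 0]}}

```text
t: 3.6
ee_pos: [0.4432, 0.094, 0.1315]
tool_rot: [3.127, -0.306, -0.001]
ft_force: [0.4, 0.5, 0.1]
width: 0.998
finger_force: 0.0
```

>>> {"op": "play_rows", "data": {"series": [0, 0, 0.8, 0, 0, 0, 0, 0, 0, 0.8, 0, 0, 0, 0, 0, 0, 0.7, 0, 0, 0, 0, 0, 0, 0.4, 0, 0, 0, 0, 0, 0, 0.2, 0, 0, 0, 0, 0, 0, 0, 0, 0, 0, 0, 0, 0, 0, 0, 0, 0, 0]}}

```text
t: 4.3
ee_pos: [0.4451, 0.0942, 0.017]
tool_rot: [-3.126, 0.307, -0.005]
ft_force: [0.6, 0.4, -0.1]
width: 0.999
finger_force: 0.0
```

Run:
```python
from cell import status, viewer
from h import *
d=viewer.get_image("side");np.savez("pics/s2.npz",**d);w=viewer.get_image("wrist")
a=cv2.resize(d["pixels"][140:300,170:310,::-1],(400,457),interpolation=2)
b=cv2.resize(w["pixels"][100:384,100:412,::-1],(400,364),interpolation=2)
o=np.zeros((457,800,3),np.uint8);o[:,:400]=a;o[:364,400:]=b;cv2.imwrite("pics/g.png",o)
st=status.get_state();print(st["ee_pos"],st["tool_rot"],st["ft_force"])
```

```text
[0.44499196 0.09422342 0.01697144] [-3.12603479  0.30654726 -0.00551796] [0.36064394 0.28153326 0.09511677]
```

View pics/g.png

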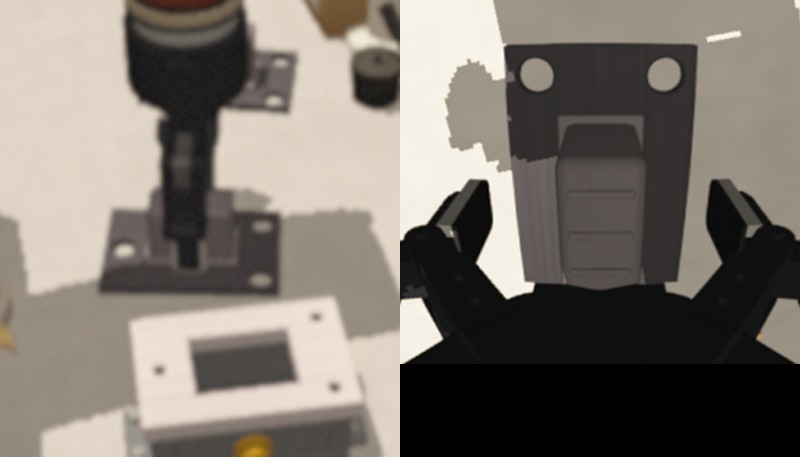

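The fingers straddle the cap centrally and its long side is parallel to the pads. I'll close gradually and watch the force.

>>> {"op": "play_rows", "data": {"series": [0, 0, 0, 0, 0, 0, 0.3, 0, 0, 0, 0, 0, 0, 0.5, 0, 0, 0, 0, 0, 0, 0.6, 0, 0, 0, 0, 0, 0, 0.63, 0, 0, 0, 0, 0, 0, 0.63, 0, 0, 0, 0, 0, 0, 0.63]}}

```text
t: 5.0
ee_pos: [0.4431, 0.0941, 0.0152]
tool_rot: [3.127, -0.307, -0.0]
ft_force: [-0.4, 0.1, 0.1]
width: 0.369
finger_force: 0.0
```

>>> {"op": "play_rows", "data": {"series": [0, 0, 0, 0, 0, 0, 0.66, 0, 0, 0, 0, 0, 0, 0.66, 0, 0, 0, 0, 0, 0, 0.66]}}

```text
t: 5.3
ee_pos: [0.4432, 0.0941, 0.0153]
tool_rot: [3.126, -0.307, -0.0]
ft_force: [-0.6, 0.2, 1.3]
width: 0.354
finger_force: 29.8
```

>>> {"op": "play_rows", "data": {"series": [0, 0, 0, 0, 0, 0, 0.664, 0, 0, 0, 0, 0, 0, 0.664, 0, 0, 0, 0, 0, 0, 0.664]}}

```text
t: 5.6
ee_pos: [0.4431, 0.0941, 0.0153]
tool_rot: [3.126, -0.307, -0.0]
ft_force: [0.1, -0.8, 1.7]
width: 0.347
finger_force: 40.2
```

>>> {"op": "play_rows", "data": {"series": [0, 0, -0.1, 0, 0, 0, 0.664, 0, 0, -0.3, 0, 0, 0, 0.664, 0, 0, -0.5, 0, 0, 0, 0.664, 0, 0, -0.6, 0, 0, 0, 0.664, 0, 0, -0.6, 0, 0, 0, 0.664, 0, 0, -0.6, 0, 0, 0, 0.664, 0, 0, -0.4, 0, 0, 0, 0.664, 0, 0, -0.2, 0, 0, 0, 0.664, 0, 0, 0, 0, 0, 0, 0.664, 0, 0, 0, 0, 0, 0, 0.664]}}

```text
t: 6.6
ee_pos: [0.4424, 0.0941, 0.1466]
tool_rot: [3.126, -0.307, -0.002]
ft_force: [0.4, -0.0, -4.2]
width: 0.345
finger_force: 40.3
```

>>> {"op": "play_rows", "data": {"series": [0.05, 0.2, 0, 0, 0, 0, 0.664, 0.1, 0.4, 0, 0, 0, 0, 0.664, 0.14, 0.52, 0, 0, 0, 0, 0.664, 0.14, 0.52, 0, 0, 0, 0, 0.664, 0.14, 0.52, 0, 0, 0, 0, 0.664, 0.14, 0.52, 0, 0, 0, 0, 0.664, 0.14, 0.52, 0, 0, 0, 0, 0.664, 0.09, 0.4, 0, 0, 0, 0, 0.664, 0.05, 0.2, 0, 0, 0, 0, 0.664, 0, 0, 0, 0, 0, 0, 0.664]}}

```text
t: 7.6
ee_pos: [0.4519, -0.0635, 0.1465]
tool_rot: [-3.126, 0.31, 0.003]
ft_force: [-0.1, 0.6, -3.4]
width: 0.344
finger_force: 40.5
```

>>> {"op": "play_rows", "data": {"series": [0, 0, 0, 0, 0, -0.15, 0.664, 0, 0, 0, 0, 0, -0.3, 0.664, 0, 0, 0, 0, 0, -0.4, 0.664, 0, 0, 0, 0, 0, -0.3, 0.664, 0, 0, 0, 0, 0, -0.156, 0.664, 0, 0, 0, 0, 0, 0, 0.664, 0, 0, 0, 0, 0, 0, 0.664, 0, 0, 0, 0, 0, 0, 0.664]}}

```text
t: 8.4
ee_pos: [0.4525, -0.0625, 0.1473]
tool_rot: [-3.141, 0.021, 0.0]
ft_force: [-0.3, -0.2, -2.9]
width: 0.346
finger_force: 40.4
```

Run:
```python
from cell import status, viewer
from h import *
st=status.get_state();print(st["ee_pos"],st["tool_rot"],st["ft_force"],st["finger_force"])
o=np.zeros((600,800,3),np.uint8)
x=[.4524,-.063,-.013];P=pose(x,np.c_[H,[.131+.003]*3])
for i,n in enumerate(("side","scene","wrist")):
    d=viewer.get_image(n);np.savez(f"pics/{n}3.npz",**d)
    u=(projf if n=="wrist" else proj)(d,P);m=np.round(u.mean(0)).astype(int)
    hw=(60,45) if n!="wrist" else (120,90)
    x0,y0=np.clip(m-hw,0,[512-2*hw[0],384-2*hw[1]]);print(n,u.round(1).tolist(),x0,y0)
    o[(i//2)*300:(i//2)*300+300,(i%2)*400:(i%2)*400+400]=cv2.resize(d["pixels"][y0:y0+2*hw[1],x0:x0+2*hw[0],::-1],(400,300),interpolation=2)
cv2.imwrite("pics/h.png",np.clip(255*(o/255.)**.6,0,255).astype(np.uint8))
```

```text
[ 0.45247535 -0.06245279  0.14729337] [-3.14145682e+00  2.06382797e-02  7.36350475e-05] [-0.27442025 -0.24162699 -2.87284064] 40.39239943027496
side [[281.7, 217.3], [288.8, 241.4], [223.3, 235.6]] 205 186
scene [[315.2, 150.3], [335.8, 147.1], [349.6, 162.6]] 274 108
wrist [[206.0, 154.0], [307.3, 153.9], [256.6, 301.2]] 137 113
```

View pics/h.png

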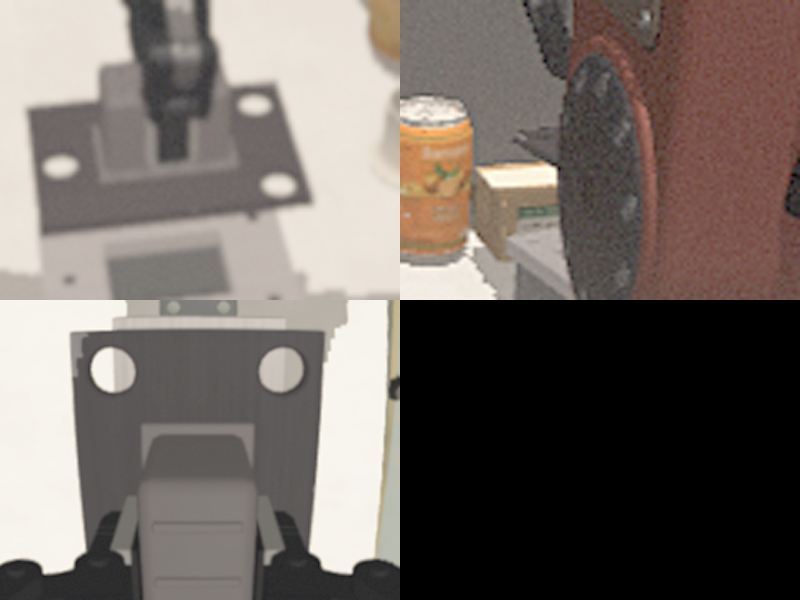

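The cover is held level above the housing, and its holes fall where predicted. I'll fit its pose in the side-camera frame against the side-only housing pose.

```bash
cat > f3.py <<'E'
from h import *
import sys
n,zt=sys.argv[1],float(sys.argv[2]); s=load(n)
P=np.c_[H,[zt-.0153+.003]*3]; g=proj(s,pose([.4524,-.0635,-.013],P))
u=np.array([centroid(s,p,1,5) for p in g]);print(u.round(1).tolist())
x,r=fit([(s,P,u)],[.45,-.06,0]);print(x,np.degrees(x[2]),r.tolist())
t=np.array([.4515,-.0649,-.0047]);a=pose(x,np.c_[H,[0]*3]);b=pose(t,np.c_[H,[0]*3]);print("mm off",((a-b)*1e3).round(1).tolist())
E
python3 f3.py pics/side3.npz .147
python3 - <<'E'
from h import *
d=load("pics/wrist3.npz");P=np.c_[H,[.1347]*3]
g=projf(d,pose([.4524,-.063,-.013],P))[:2];print(g,[centroid(d,p,1,13) for p in g])
E
```

```text
[[281.0, 217.1], [288.2, 241.2], [222.6, 235.5]]
[ 0.45135566 -0.06321184 -0.00894716] -0.5126347043825716 [[0.0, 0.03], [-0.01, -0.03], [0.0, 0.0]]
mm off [[-0.0, 1.5, 0.0], [-0.3, 1.5, 0.0], [-0.1, 1.9, 0.0]]
[[205.8047388  154.20920172]
 [307.55873353 154.13604178]] [array([202.26949805, 154.46066313]), array([304.81020555, 154.29035545])]
```

>>> {"op": "play_rows", "data": {"series": [0, 0.03, 0.05, 0, 0, 0, 0.664, 0, 0, 0.12, 0, 0, 0, 0.664, 0, 0, 0.2, 0, 0, 0, 0.664, 0, 0, 0.25, 0, 0, 0, 0.664, 0, 0, 0.25, 0, 0, 0, 0.664, 0, 0, 0.2, 0, 0, 0, 0.664, 0, 0, 0.1, 0, 0, 0, 0.664, 0, 0, 0.04, 0, 0, 0, 0.664, 0, 0, 0, 0, 0, 0, 0.664, 0, 0, 0, 0, 0, 0, 0.664]}}

```text
t: 9.55
ee_pos: [0.4529, -0.064, 0.0993]
tool_rot: [3.141, -0.021, 0.001]
ft_force: [0.1, -0.1, -2.9]
width: 0.347
finger_force: 40.4
```

```bash
python3 - <<'E'
from cell import status, viewer
from h import *
d=viewer.get_image("side");np.savez("pics/side4.npz",**d)
w=viewer.get_image("wrist");np.savez("pics/wrist4.npz",**w)
st=status.get_state();print(st["ee_pos"],st["tool_rot"],st["ft_force"],st["finger_force"])
o=np.zeros((400,800,3),np.uint8)
o[:,:400]=cv2.resize(d["pixels"][200:320,200:320,::-1],(400,400),interpolation=2)
o[:300,400:]=cv2.resize(w["pixels"][113:293,137:377,::-1],(400,300),interpolation=2)
cv2.imwrite("pics/i.png",np.clip(255*(o/255.)**.6,0,255).astype(np.uint8))
E
python3 f3.py pics/side4.npz .0975
```

```text
[ 0.45297602 -0.06402054  0.09944238] [ 3.14121535e+00 -2.08994538e-02  1.76992543e-03] [-0.08223541 -0.07856116 -3.47047251] 40.3893917798996
[[280.8, 239.9], [287.5, 264.3], [224.7, 258.6]]
[ 0.45221016 -0.06336768 -0.00989224] -0.5667834016197285 [[-0.08, 0.06], [-0.04, -0.01], [0.12, -0.03]]
mm off [[0.8, 1.3, 0.0], [0.6, 1.3, 0.0], [0.7, 1.8, 0.0]]
```

View pics/i.png

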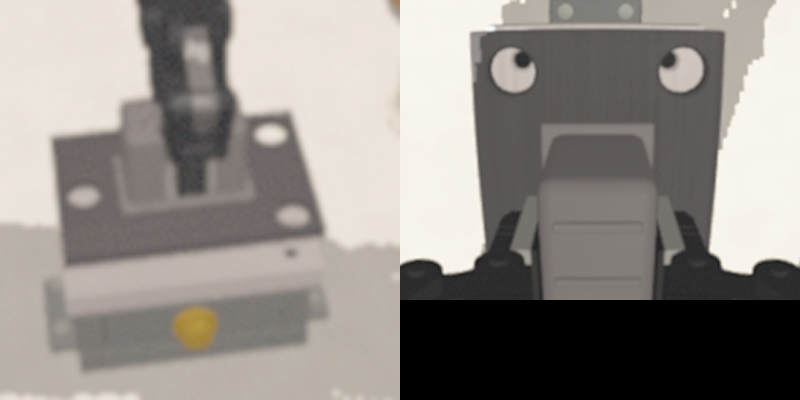

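```bash
python3 f3.py pics/side4.npz .0992
python3 - <<'E'
from h import *
d=load("pics/wrist4.npz");f=lambda L:np.array(L)/1.6667+[137-240,113]-.3
ho=f([(513,70),(681.5,70)]);th=f([(523,60),(668,60)])
h=np.array([centroid(d,p,-1,4) for p in th]);print(th,h)
def back(u,z):
    K=d["intrinsics"];v=(u-K[:2,2])/K[0,0];r=np.linalg.norm(v,axis=1)[:,None]
    c=np.c_[v/r*np.sin(r),np.cos(r)]*[1,-1,-1];w=c@R.from_rotvec(d["orientation"]).as_matrix().T
    return (d["position"]+w*((z-d["position"][2])/w[:,2:]))[:,:2]
# hole top rim at z=.084+.006
H_=back(ho,.0839+.006);T=back(th,.062);print(H_,T,"mm",(H_-T)*1e3,np.ptp(H_,0),np.ptp(T,0))
E
```

```text
[[280.7, 239.8], [287.5, 264.3], [224.7, 258.6]]
[ 0.45190357 -0.06493217 -0.00895024] -0.5128111743317403 [[-0.02, 0.04], [0.03, -0.02], [-0.02, -0.02]]
mm off [[0.5, -0.2, 0.0], [0.3, -0.2, 0.0], [0.4, 0.2, 0.0]]
[[210.49372413 148.69928001]
 [297.49198416 148.69928001]] [[210.23680893 148.39708266]
 [297.48893038 148.76460389]]
[[ 0.5004696  -0.03784055]
 [ 0.49972274 -0.09044499]] [[ 0.49987828 -0.03685938]
 [ 0.49910345 -0.09010541]] mm [[ 0.59131263 -0.98117862]
 [ 0.61928984 -0.33958173]] [0.00074686 0.05260443] [0.00077483 0.05324603]
```

Both cameras put the holes within about 1 mm of their threads. The cover is 22 mm above the housing, level and still, so I'll hand in.

```bash
python3 -c "
from cell import hand_in; print(hand_in())"
```

```text
the job is handed in; nothing more can be done
None
```

I handed in with the three-hole cover held level and still about 22 mm above the housing at about 40 N grip; both cameras put its holes within about 1 mm of their threads, and the result of the judging was not shown.

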